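Knock two plaster casts out of their mould

TASK

Two set plaster casts are held in the steel mould. Turn the mould over and lay it gently face down on the worktop with both casts still in it, then rap it on the worktop (lift its handle side a few centimetres and let it knock down, as often as needed) until both casts have dropped out onto the worktop under it. Finally turn the empty mould right way up again and leave it standing flat on the worktop beside the casts, which stay lying flat where they came out; keep the gripper off the fresh casts and leave the other things where they are.

Things in the scene. Friction and masses are not known exactly. Their poses are not given: they have to be found in the camera images.
- mould: Loose two-cavity casting mould of plain grey steel: a block open at the top, 152 (its x) x 92 (its y) x 43 mm high, 0.45 kg empty. Origin: centre of its underside; z points out of the open side. Steel bow handle on its +y long side. Two cavities side by side at x = -36.7 and +36.7 mm, floor 6 mm above the underside, walls drafted 18 degrees, rim about 6 mm wide.
- handle (a point): Middle of the mould's bow-handle bar: round steel 10 mm thick, straight for 84 mm along the mould's x, 96 mm from the centre line on the +y side (45 mm free between bar and wall), 21.5 mm up, upright or face down. Pinched from above with 15 N it carries the mould yet turns in the fingers. Let fall from 60 mm it also swings 20 mm outwards: open wide, or lean the tool along its arc.
- far_edge (a point): Middle of the mould's lower long edge away from the handle (y = -46 mm, underside). The mould rolls over on this edge when the handle is swung up and over; half way it can stand on that side, 43 mm wide, with the handle bar 142 mm up; it then rolls on over the rim edge until it lies face down, and back the same way. About 0.65 kg with the casts.
- mouth (a point): Centre of the mould's open face, at rim height. Two black sprung beads per cavity overlap the cast's top edges by 1.6 mm and hold 1.5 to 2 times its weight: it stays in when turned over slowly and laid down below 0.13 m/s. It snaps out when the face-down mould hits the worktop, its middle at 0.3 m/s or more: handle lifted 50 to 60 mm, other long edge kept down, and let fall.
- cast_1: White plaster block, 54 x 68 mm at the wide end, 40 x 54 mm at the narrow end, 26 mm high, 0.1 kg, in the cavity at -x. Origin: centre of its narrow end; z towards the wide end. Held in the face-down mould its origin is 37 mm up. Freed, it drops 11 mm onto its wide end, origin 26 mm up, loose in the drafted cavity. One knock may free one edge only (30 mm up); knock again.
- cast_2: The same plaster block in the mould's cavity at +x.
- foil_bowl: Steel bowl wrapped in film with left-over plaster powder and a spoon, 179 mm across, 63 mm high; bystander left of the mould. Origin: centre of its underside.
- spatula: Wood-handled spatula, 200 mm long (its y), lying between bowl and mould; bystander. Origin: middle, underside.
- marker_blue: Felt marker with a blue cap, 137 x 15 mm, lying at the front far left; bystander.
- petri_dish: Glass dish, 91 mm across, 14 mm high, at the right; bystander.
- rock_3: Dark grey rock, 51 x 38 x 31 mm, at the right; bystander.
- rock_4: Light rock, 38 x 32 x 27 mm, behind the mould between the balance and the wooden case; bystander.
- scrub_brush: Small wooden brush, 105 x 34 x 24 mm, lying at the back left; bystander.

How it is judged:
By the outcome, as a careful person would: the job done as asked, in the order asked, and still so for the second after the job is handed in, with the robot touching nothing.
It also fails if it takes over 64 s, if anything falls off the work surface, if the arm or the gripper's body presses on something with over 40 N, if the wrist force passes 120 N, or if a joint passes its speed limit or range.

ROBOT

A 6-joint arm with a two-finger parallel gripper is mounted at the origin on a cart in front of the work surface, level with it; the furniture and walls round the work are solid. World frame = base frame: x ahead of the robot, y to its left, z up, the work surface at z = 0. Lengths are in mm, angles in rad, forces in N, time in s.
With the tool pointing down it reaches from about 350 to 775 mm from the base axis. Payload 7.3 kg.
Tool frame: the origin (TCP) lies midway between the tips of the shut fingers; the grasp point (between the pads) lies 19 mm behind it; z points along the fingers, y is the line along which they close (so a half turn about z gives the same grasp; the last joint's range is limited). The gripper opens to 92 mm and grips with 3 to 60 N. Pads are 19 mm wide; open, the fingers measure 130 mm over their backs; the gripper's body (75 mm by 190 mm) begins 47 mm behind the grasp point.
Start: joints at [1.118, 0.342, 1.524, -0, 1.275, -0.146], TCP at [158.54, 500.51, 226.741] pointing down, gripper open.
Joint ranges: [-2.53, 2.53], [-0.77, 2.02], [0.04, 2.7], [-1, 4.14], [0.28, 2.66], [-3.11, 3.11]. Speed limits (rad/s): [2.57, 2.57, 3.14, 3.14, 3.14, 3.14].

INTERFACE

Orientations are given as [roll, pitch, yaw] about the fixed x, y, z axes, in that order (R = Rz(yaw) Ry(pitch) Rx(roll)).
In Python, from plant import monitor, optics, workorder gives the robot as it stands. The module is installed in compiled form; this text tells all that it offers.
- The arm moves only by the tool servo_tool, never from a script. Its arguments are lists of equal length, an entry for each row: "linear": the shift along the tool's x, y, z as a fraction of full scale, a list of three; "spin": the turn about the tool's z as a fraction of full scale. In form: {"linear": [[dx, dy, dz], ...], "spin": [spin, ...]}. A call has exactly 8 rows; each row shifts and turns the commanded pose from where the row before left it, along the tool's axes as they then stand; what a row does not reach is not made up. Full scale, the value 1, is 200 mm for a shift and 90 degrees for a turn. A row lasts 1/8 s, in which the tool goes at most 62.5 mm and 10.7 degrees, less where a joint would pass 70% of its speed; a pose out of reach is approached as far as the arm can. A call with a number of a shift or a turn outside -1 to 1 is refused whole. A call with a gripper value outside its range is refused whole. "hand" is the opening, from -1 (shut) to 1 (fully open), set as the call begins (left out, the last holds). The fingers move at their own pace and stop on an object; the grip force is fixed at half the most. Time passes only in rows, so rows that do not move let the fingers close, or fill a call up. It gives the time, the measured TCP pose, the force, the opening and the grip force at its end, in the units of the state.
- monitor.get_obs(): the state, without advancing time (a new reading comes with each control period).
- optics.capture(name): name is "scene" or "top" or "wrist"; returns a dict with "frame" (400x640x3 uint8, blue, green, red), "K" (3x3 intrinsics, pixels), "world_to_cam" (4x4, takes a point from world to camera coordinates). Camera axes: x right, y down, z forward; pixel columns grow to the right and rows downward; lengths in mm; the calibration is good to about 2 mm. A picture is of the moment at which its call begins. There is no depth.
- workorder.close_job(): hands the job in; it is judged then, once.
The state is a dict: "time": time; "joint_positions": joint angles; "dq": joint speeds; "tau": joint torques, N m; "tool_pos": TCP position; "tcp_rot": TCP orientation; "contact_force": force on the tool from outside, world axes, zero at the start; "moment": the same for the moment, N m; "grip_width": finger opening in mm; "finger_force": force on a finger pad.
Only numpy, scipy, OpenCV 4.12 (cv2) and the standard library are available. Lean on these libraries where they do the work, as an engineer would, in place of code of your own. Each camera call takes 0.05 s, during which the arm holds its last target. There are 200 camera calls.

## Working session

There is one attempt and no reset: what is moved stays moved. The work goes in short steps, Python scripts to look and compute and a tool call to move; the robot and the scene stay as the last step left them, time stands still between calls to the robot, and variables do not carry over. Pictures are saved under pics/ and viewed, at most 10 in all, crops included, and the job is handed in when it is done.

Besides the shell and the picture viewer there is one more tool, called in YAML: its name, and indented under it one key for each argument. servo_tool: Moves the arm, as the interface text tells. Shift numbers are shares of 200 mm and turn numbers shares of 90 degrees, none past 1 either way. Its arguments: {"type":"object","properties":{"linear":{"type":"array","items":{"type":"array","items":{"type":"number","minimum":-1,"maximum":1}}},"spin":{"type":"array","items":{"type":"number","minimum":-1,"maximum":1}},"hand":{"type":"number"}},"required":["linear","spin"]}

```bash
mkdir -p pics; python3 - <<'E'
from plant import monitor, optics
import cv2,numpy as np
o=monitor.get_obs();print(o)
for n in("top","scene"):
    c=optics.capture(n);cv2.imwrite(f"pics/{n}0.png",c["frame"]);np.savez(f"{n}0.npz",**c);print(n,c["K"].tolist(),np.round(c["world_to_cam"],3).tolist())
E
```

```text
{'time': 0.0, 'joint_positions': array([ 1.11794970e+00,  3.42714097e-01,  1.52501375e+00,  1.29259395e-05,
        1.27542208e+00, -1.46023352e-01]), 'dq': array([-0.00239665,  0.00178567, -0.00107975, -0.00148756,  0.00118499,
       -0.00010954]), 'tau': array([ 1.43465910e-03, -4.31253576e+01, -2.44216543e+01,  7.19026546e-02,
        5.62112918e-02, -1.76619919e-04]), 'tool_pos': array([158.37079205, 500.11035139, 226.05059334]), 'tcp_rot': array([-3.14005375e+00, -2.38819454e-04,  2.83476542e+00]), 'contact_force': array([0.18836663, 0.18664547, 0.99455956]), 'moment': array([-0.03128498,  0.00628617,  0.02863603]), 'finger_force': 0.0, 'grip_width': 92.01121864271838}
top [[425.0000794457637, 0.0, 317.6553155256469], [0.0, 425.0000794457637, 191.42973946015172], [0.0, 0.0, 1.0]] [[-0.017, -1.0, -0.006, -7.071], [-0.999, 0.017, -0.031, 540.956], [0.031, 0.005, -1.0, 1416.349], [0.0, 0.0, 0.0, 1.0]]
scene [[458.42745241027217, 0.0, 316.6355312250352], [0.0, 458.42745241027217, 198.8294634945095], [0.0, 0.0, 1.0]] [[0.821, -0.57, -0.02, -446.955], [-0.383, -0.525, -0.76, 264.756], [0.423, 0.632, -0.65, 1219.417], [0.0, 0.0, 0.0, 1.0]]
```

View pics/top0.png

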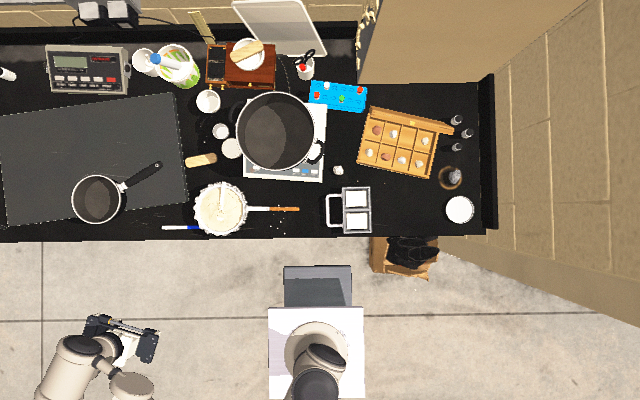

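View pics/scene0.png

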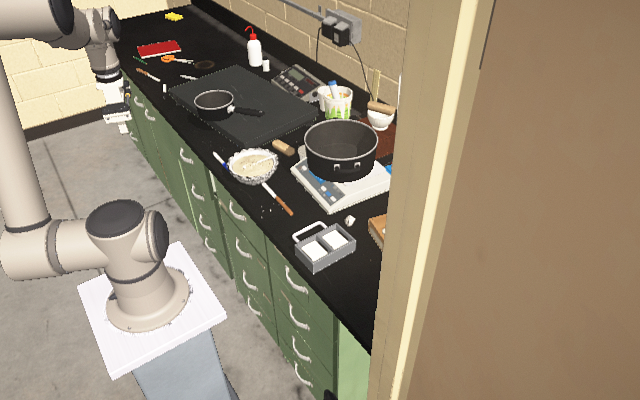

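The top view shows the mould at about (356,209) with its handle to the left (world +y). The petri dish is at (460,209), and the spatula tip at (298,209). The scene view agrees. Next I'll measure the mould precisely.

```bash
cat > h.py <<'E'
import cv2,numpy as np
def ray(c,uv,z):
    K,T=c["K"],c["world_to_cam"];R,t=T[:3,:3],T[:3,3]
    o=-R.T@t;d=R.T@np.linalg.inv(K)@np.array([uv[0],uv[1],1.]);return o+d*(z-o[2])/d[2]
def proj(c,p):
    q=c["world_to_cam"]@np.append(p,1);q=c["K"]@q[:3];return q[:2]/q[2]
E
python3 - <<'E'
from h import *
for n,box in(("top",(290,170,490,240)),("scene",(280,200,380,290))):
    c=dict(np.load(f"{n}0.npz"));f=c["frame"];x0,y0,x1,y1=box
    g=f.copy(); m=np.zeros(f.shape[:2],np.uint8);s=f.min(2);m[y0:y1,x0:x1]=(s[y0:y1,x0:x1]>70)*255
    w=np.zeros_like(m);w[y0:y1,x0:x1]=(s[y0:y1,x0:x1]>215)*255
    for nm,mm,z in(("any",m,43),("white",w,32)):
        for k in cv2.findContours(mm,cv2.RETR_EXTERNAL,cv2.CHAIN_APPROX_NONE)[0]:
            if cv2.contourArea(k)<40: continue
            r=cv2.minAreaRect(k);print(n,nm,cv2.boundingRect(k),np.round(r[0],1),np.round(r[1],1),round(r[2],1),cv2.contourArea(k),np.round(ray(c,r[0],z)[:2],1))
    cv2.imwrite(f"pics/{n}0c.png",cv2.resize(f[y0:y1,x0:x1],None,fx=(4 if n=="top" else 6),fy=(4 if n=="top" else 6),interpolation=cv2.INTER_NEAREST))
E
```

```text
top any (290, 237, 80, 3) [329.5 238. ] [ 2. 79.] 90.0 110.0 [387.2 -52.3]
top any (437, 229, 53, 11) [463. 234.] [10. 52.] 90.0 197.5 [ 393.2 -486.9]
top any (446, 196, 29, 28) [460.  209.5] [27. 28.] 90.0 593.0 [ 473.  -479.3]
top any (325, 186, 47, 48) [348.3 209.9] [46.5 45.7] 87.5 1813.0 [ 477.8 -115.3]
top any (449, 170, 12, 15) [454.5 177. ] [14. 11.] 90.0 111.0 [ 579.4 -464.2]
top any (395, 170, 36, 9) [412.5 174. ] [ 8. 35.] 90.0 96.0 [ 591.5 -327.4]
top any (290, 170, 33, 13) [306. 176.] [12. 32.] 90.0 342.0 [590.9  21.1]
top white (347, 213, 20, 16) [356.5 220.5] [15. 19.] 90.0 270.5 [ 442.3 -142.3]
top white (446, 196, 26, 27) [458.5 209. ] [26. 25.] 90.0 499.5 [ 474.5 -478. ]
top white (326, 194, 17, 33) [333.5 210.1] [32.4 15. ] 86.2 70.0 [477.8 -67.3]
top white (346, 191, 20, 16) [355.5 198.5] [15. 19.] 90.0 271.5 [ 514.7 -140.4]
top white (290, 170, 32, 13) [305.5 176. ] [12. 31.] 90.0 105.0 [591.6  23.1]
scene any (280, 252, 33, 38) [296.  270.5] [32. 37.] 0.0 577.0 [ 352.7 -180.5]
scene any (292, 221, 65, 54) [323.  242.6] [45.9 60. ] 60.5 2132.0 [ 471.1 -138.4]
scene any (368, 215, 12, 34) [373.5 231.5] [33. 11.] 90.0 179.5 [ 615.9 -188.2]
scene any (344, 215, 12, 12) [349.3 220.3] [ 9.2 11.3] 45.0 81.5 [ 588.2 -109.2]
scene any (315, 200, 50, 15) [339.5 207. ] [14. 49.] 90.0 354.5 [600.5 -44.3]
scene any (280, 200, 13, 16) [285.9 207.2] [18.6  3.4] 51.3 40.0 [465.9  52.8]
scene white (302, 241, 25, 20) [313.8 250.3] [21.2 14.8] 45.0 255.0 [ 438.6 -138.9]
scene white (323, 230, 25, 19) [334.8 239.3] [21.2 14.8] 45.0 234.0 [ 512.4 -138.9]
scene white (293, 221, 34, 21) [308.8 230.1] [ 8.9 34.4] 63.4 81.5 [472.7 -63.4]
scene white (319, 200, 39, 14) [338.  206.5] [13. 38.] 90.0 166.0 [605.7 -29.8]
```

View pics/top0c.png

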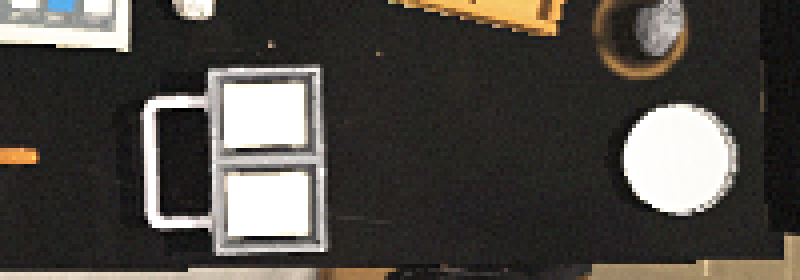

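The mould centre is about (477,-140), yaw about +1.3°, with the bar near (475,-46). The mould's front edge is about 10 mm from the worktop's front edge. The petri dish's near edge is at y≈-434, so the rolled-over mould (bar at about -371) fits.

```bash
cat >> h.py <<'E'
def rows(p0,yaw0,tg):
    """world targets [(x,y,z,yaw)] -> tool rows in fractions"""
    L=[];S=[];p=np.array(p0,float);y=yaw0
    for t in tg:
        d=np.array(t[:3])-p;tx=np.array([np.cos(y),np.sin(y),0]);ty=np.array([np.sin(y),-np.cos(y),0])
        l=np.round([d@tx/200,d@ty/200,-d[2]/200],3);s=round(-(t[3]-y)/(np.pi/2),3)
        L.append(l.tolist());S.append(s);p=p+200*(l[0]*tx+l[1]*ty)-[0,0,200*l[2]];y-=s*np.pi/2
    print(L,S,np.round(p,1),round(y,4))
E
python3 - <<'E'
from h import *
p0=np.array([158.5,500.5,226.5]);y0=2.834;e=np.array([475,-46,200.]);Y=np.pi+.0227
t=np.linspace(0,1,12)[1:]
tg=[(*(p0+(e-p0)*k),y0+(Y-y0)*min(1,i/3)) for i,k in enumerate(t,1)]
rows(p0,y0,tg)
E
```

```text
[[-0.212, -0.193, 0.012], [-0.19, -0.216, 0.012], [-0.165, -0.234, 0.012], [-0.138, -0.252, 0.012], [-0.139, -0.252, 0.012], [-0.138, -0.251, 0.012], [-0.138, -0.252, 0.012], [-0.139, -0.251, 0.012], [-0.138, -0.252, 0.012], [-0.138, -0.251, 0.012], [-0.139, -0.252, 0.012]] [-0.07, -0.07, -0.07, -0.0, -0.0, -0.0, -0.0, -0.0, -0.0, -0.0, -0.0] [475.1 -46.  200.1] 3.1639
```

servo_tool:
  linear:
    - [-0.212, -0.193, 0.012]
    - [-0.19, -0.216, 0.012]
    - [-0.165, -0.234, 0.012]
    - [-0.138, -0.252, 0.012]
    - [-0.138, -0.252, 0.012]
    - [-0.138, -0.252, 0.012]
    - [-0.138, -0.252, 0.012]
    - [-0.138, -0.252, 0.012]
  spin: [-0.07, -0.07, -0.07, 0, 0, 0, 0, 0]
  hand: 1

```text
time: 1.1
tool_pos: [389.3, 101.1, 207.4]
tcp_rot: [3.141, 0.0, -3.119]
contact_force: [1.2, -0.0, -0.8]
grip_width: 92.0
finger_force: 0.0
```

servo_tool:
  linear:
    - [-0.14, -0.245, 0.05]
    - [-0.14, -0.245, 0.05]
    - [-0.135, -0.245, 0.1]
    - [0, 0, 0.15]
    - [0, 0, 0.1]
    - [0, 0, 0]
    - [0, 0, 0]
    - [0, 0, 0]
  spin: [0, 0, 0, 0, 0, 0, 0, 0]
  hand: -0.22

```text
time: 2.1
tool_pos: [475.7, -42.1, 118.5]
tcp_rot: [-3.141, 0.002, -3.118]
contact_force: [0.4, 0.0, -0.1]
grip_width: 35.7
finger_force: 0.0
```

```bash
python3 - <<'E'
from plant import monitor, optics
from h import *
print(monitor.get_obs()["tool_pos"])
for n in("wrist","top"):
    c=optics.capture(n);cv2.imwrite(f"pics/{n}1.png",c["frame"]);np.savez(f"{n}1.npz",**c)
c=dict(np.load("wrist1.npz"))
for p in((475,-46,21.5),(477,-140,43),(477,-186,43)):print(p,proj(c,np.array(p)))
E
```

```text
[475.67626681 -42.12381923 118.49542696]
(475, -46, 21.5) [313.72117918 199.2047731 ]
(477, -140, 43) [176.74806922 206.80403612]
(477, -186, 43) [109.7829473 205.2706476]
```

View pics/wrist1.png

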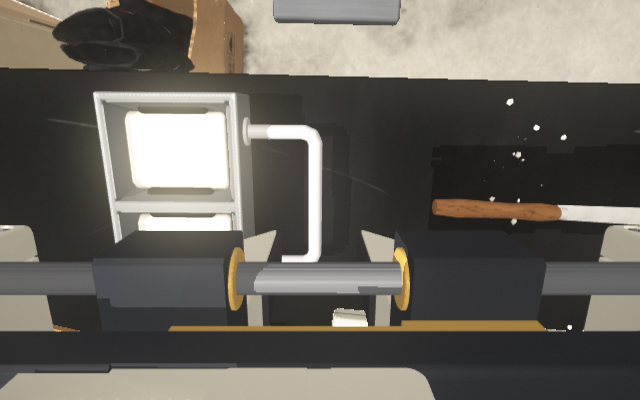

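The wrist view shows the bar vertical at column 315, rows 130–262, centred between the fingers and parallel to the tool x axis. I'll go down and pinch.

servo_tool:
  linear:
    - [0, -0.015, 0.15]
    - [0, 0, 0.2]
    - [0, 0, 0.15]
    - [0, 0, 0.07]
    - [0, 0, 0]
    - [0, 0, 0]
    - [0, 0, 0]
    - [0, 0, 0]
  spin: [0, 0, 0, 0, 0, 0, 0, 0]

```text
time: 3.2
tool_pos: [475.6, -45.2, 4.2]
tcp_rot: [-3.141, 0.001, -3.118]
contact_force: [-0.3, -0.4, -0.3]
grip_width: 35.9
finger_force: 0.0
```

servo_tool:
  linear:
    - [0, 0, 0]
    - [0, 0, 0]
    - [0, 0, 0]
    - [0, 0, 0]
    - [0, 0, 0]
    - [0, 0, 0]
    - [0, 0, 0]
    - [0, 0, 0]
  spin: [0, 0, 0, 0, 0, 0, 0, 0]
  hand: -1

```text
time: 4.2
tool_pos: [475.1, -45.1, 3.5]
tcp_rot: [3.141, -0.0, -3.119]
contact_force: [-0.9, 1.8, 0.3]
grip_width: 8.9
finger_force: 30.0
```

```bash
python3 - <<'E'
import numpy as np
r=np.hypot(142,21.5);a0=np.degrees(np.arctan2(21.5,142))
a=np.radians(np.r_[a0+np.arange(0,90.1,7.5)]);A=np.c_[r*np.cos(a),r*np.sin(a)]
b=np.radians(np.r_[90-a0+np.arange(0,90.1,7.5)]);B=np.c_[r*np.cos(b)-43,r*np.sin(b)]
P=np.r_[A,B[1:]]-A[0]
print(np.round(P[[8,12,16,24]],1).tolist());D=np.diff(P,axis=0)/200
for i in range(0,24,8):print([[0,round(x,3),round(-z,3)] for x,z in D[i:i+8]])
E
```

```text
[[-89.6, 112.2], [-163.5, 120.5], [-237.4, 112.2], [-327.0, 0.0]]
[[0, np.float64(-0.02), np.float64(-0.092)], [0, np.float64(-0.032), np.float64(-0.088)], [0, np.float64(-0.043), np.float64(-0.083)], [0, np.float64(-0.054), np.float64(-0.077)], [0, np.float64(-0.063), np.float64(-0.069)], [0, np.float64(-0.072), np.float64(-0.061)], [0, np.float64(-0.079), np.float64(-0.051)], [0, np.float64(-0.085), np.float64(-0.04)]]
[[0, np.float64(-0.09), np.float64(-0.028)], [0, np.float64(-0.092), np.float64(-0.017)], [0, np.float64(-0.094), np.float64(-0.004)], [0, np.float64(-0.094), np.float64(0.008)], [0, np.float64(-0.094), np.float64(-0.008)], [0, np.float64(-0.094), np.float64(0.004)], [0, np.float64(-0.092), np.float64(0.017)], [0, np.float64(-0.09), np.float64(0.028)]]
[[0, np.float64(-0.085), np.float64(0.04)], [0, np.float64(-0.079), np.float64(0.051)], [0, np.float64(-0.072), np.float64(0.061)], [0, np.float64(-0.063), np.float64(0.069)], [0, np.float64(-0.054), np.float64(0.077)], [0, np.float64(-0.043), np.float64(0.083)], [0, np.float64(-0.032), np.float64(0.088)], [0, np.float64(-0.02), np.float64(0.092)]]
```

servo_tool:
  linear:
    - [0, -0.02, -0.092]
    - [0, -0.032, -0.088]
    - [0, -0.043, -0.083]
    - [0, -0.054, -0.077]
    - [0, -0.063, -0.069]
    - [0, -0.072, -0.061]
    - [0, -0.079, -0.051]
    - [0, -0.085, -0.04]
  spin: [0, 0, 0, 0, 0, 0, 0, 0]

```text
time: 5.2
tool_pos: [476.8, -134.0, 116.8]
tcp_rot: [3.14, -0.0, -3.118]
contact_force: [-2.4, 5.1, 5.9]
grip_width: 8.8
finger_force: 30.0
```

```bash
python3 - <<'E'
from plant import monitor, optics
from h import *
o=monitor.get_obs();print(o["tool_pos"],o["grip_width"],o["moment"])
c=optics.capture("scene");cv2.imwrite("pics/scene2.png",cv2.resize(c["frame"][130:330,230:430],None,fx=3,fy=3))
E
```

```text
[ 476.83584607 -133.97150064  116.80634292] 8.769751834773365 [ 1.11238658  0.38344679 -0.07246008]
```

View pics/scene2.png

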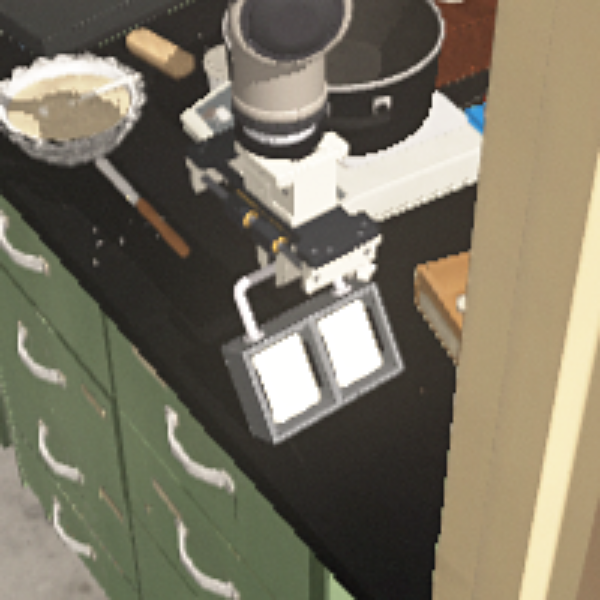

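The scene crop shows the mould tilted about 60° on its far edge with both casts still in, at crop (285,385) and (350,345). I'll continue the roll.

servo_tool:
  linear:
    - [0, -0.09, -0.028]
    - [0, -0.092, -0.017]
    - [0, -0.094, -0.004]
    - [0, -0.094, 0.008]
    - [0, -0.094, -0.008]
    - [0, -0.094, 0.004]
    - [0, -0.092, 0.017]
    - [0, -0.09, 0.028]
  spin: [0, 0, 0, 0, 0, 0, 0, 0]

```text
time: 6.25
tool_pos: [480.6, -284.0, 115.3]
tcp_rot: [-3.141, 0.0, -3.119]
contact_force: [-0.8, 0.8, 0.7]
grip_width: 8.8
finger_force: 30.0
```

```bash
python3 - <<'E'
from plant import monitor, optics
from h import *
o=monitor.get_obs();print(o["tool_pos"],o["grip_width"],o["moment"])
c=optics.capture("scene");cv2.imwrite("pics/scene3.png",cv2.resize(c["frame"][130:330,230:430],None,fx=3,fy=3))
E
```

```text
[ 480.61041154 -284.00087536  115.2720011 ] 8.83377693285295 [0.46119435 0.28863814 0.04206538]
```

View pics/scene3.png

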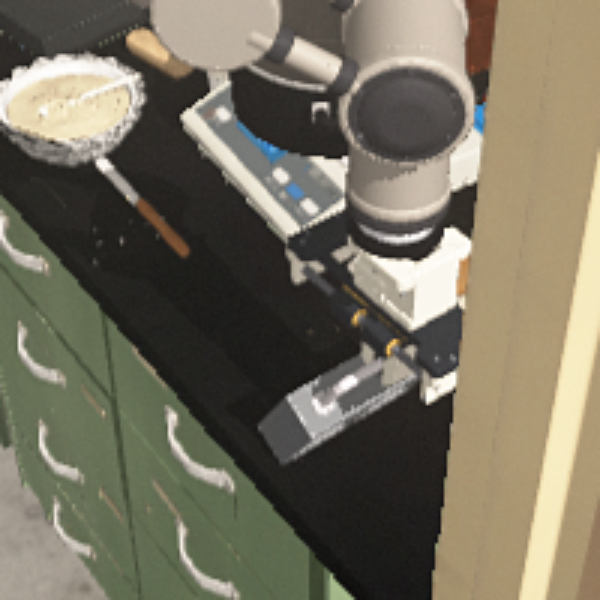

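The crop shows the mould past vertical on its rim edge at about (340,405), following the planned arc. I'll finish the lay-down.

servo_tool:
  linear:
    - [0, -0.085, 0.04]
    - [0, -0.079, 0.051]
    - [0, -0.072, 0.061]
    - [0, -0.063, 0.069]
    - [0, -0.054, 0.077]
    - [0, -0.043, 0.083]
    - [0, -0.028, 0.07]
    - [0, -0.01, 0.05]
  spin: [0, 0, 0, 0, 0, 0, 0, 0]

```text
time: 7.3
tool_pos: [482.6, -370.3, 14.2]
tcp_rot: [-3.141, -0.0, -3.119]
contact_force: [-0.2, -4.6, 1.2]
grip_width: 8.8
finger_force: 30.0
```

```bash
python3 - <<'E'
from plant import monitor, optics
from h import *
o=monitor.get_obs();print(o["tool_pos"],o["grip_width"],o["moment"])
a=optics.capture("scene")["frame"][170:350,270:400];b=optics.capture("wrist")["frame"]
cv2.imwrite("pics/m4.png",np.hstack([cv2.resize(a,(289,400)),b[:, :500]]))
E
```

```text
[ 482.57112694 -370.26958376   14.15600719] 8.8246225680748 [-0.51121048  0.03999176  0.01529846]
```

View pics/m4.png

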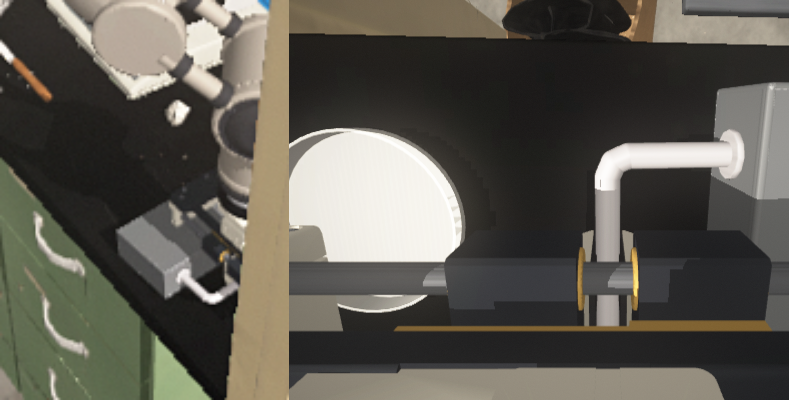

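The mould is nearly face down (bar about 10 mm up), and the dish is clear of the fingers. I'll lay it the last bit.

servo_tool:
  linear:
    - [0, -0.002, 0.02]
    - [0, 0, 0.02]
    - [0, 0, 0.014]
    - [0, 0, 0]
    - [0, 0, 0]
    - [0, 0, 0]
    - [0, 0, 0]
    - [0, 0, 0]
  spin: [0, 0, 0, 0, 0, 0, 0, 0]

```text
time: 8.4
tool_pos: [482.6, -369.7, 4.7]
tcp_rot: [3.141, -0.0, -3.118]
contact_force: [-0.2, -2.8, 0.2]
grip_width: 8.4
finger_force: 30.0
```

servo_tool:
  linear:
    - [0, 0, 0]
    - [0, 0.016, -0.076]
    - [0, 0.024, -0.074]
    - [0, 0.032, -0.072]
    - [0, 0.04, -0.067]
    - [0, 0, 0]
    - [0, 0, 0]
    - [0, 0, 0]
  spin: [0, 0, 0, 0, 0, 0, 0, 0]

```text
time: 9.4
tool_pos: [482.4, -348.2, 62.5]
tcp_rot: [-3.141, 0.001, -3.119]
contact_force: [0.4, -1.3, -2.2]
grip_width: 9.0
finger_force: 30.0
```

```bash
python3 - <<'E'
from plant import monitor, optics
from h import *
o=monitor.get_obs();print(o["tool_pos"],o["grip_width"],o["moment"],o["contact_force"])
a=optics.capture("scene")["frame"][210:350,270:390];b=optics.capture("wrist")["frame"]
cv2.imwrite("pics/m5.png",np.hstack([cv2.resize(a,(343,400)),b[:, 184:]]))
E
```

```text
[ 482.3857965 -348.1754544   62.4608723] 8.98428006211427 [-0.26831046 -0.11525341  0.00582468] [ 0.42828426 -1.33176109 -2.18501369]
```

View pics/m5.png

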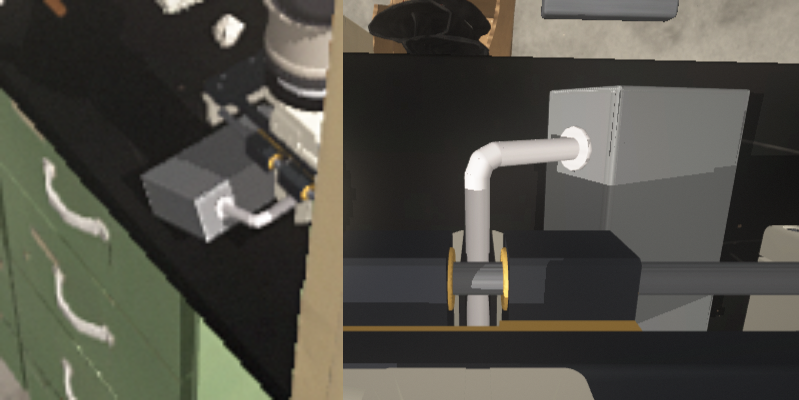

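The handle is lifted with the other edge still down, and no white shows under it, so the casts are still held. I'll let it fall.

servo_tool:
  linear:
    - [0, -0.05, -0.15]
    - [0, 0, 0]
    - [0, 0, 0]
    - [0, -0.055, 0.05]
    - [0, 0, 0.15]
    - [0, 0, 0.15]
    - [0, 0, 0.07]
    - [0, 0, 0.015]
  spin: [0, 0, 0, 0, 0, 0, 0, 0]
  hand: -0.1

```text
time: 10.5
tool_pos: [482.2, -368.5, 4.3]
tcp_rot: [3.14, -0.001, -3.119]
contact_force: [0.1, -1.2, -0.1]
grip_width: 41.4
finger_force: 0.0
```

Next I'll regrasp and lift again, which also lets me look underneath.

servo_tool:
  linear:
    - [0, 0, 0]
    - [0, 0, 0]
    - [0, 0, 0]
    - [0, 0, 0]
    - [0, 0.016, -0.076]
    - [0, 0.024, -0.074]
    - [0, 0.032, -0.072]
    - [0, 0.04, -0.067]
  spin: [0, 0, 0, 0, 0, 0, 0, 0]
  hand: -1

```text
time: 11.5
tool_pos: [482.2, -345.4, 64.5]
tcp_rot: [-3.141, 0.0, -3.118]
contact_force: [-0.9, -1.3, -2.6]
grip_width: 8.9
finger_force: 30.0
```

```bash
python3 - <<'E'
from plant import monitor, optics
from h import *
o=monitor.get_obs();print(o["tool_pos"],o["grip_width"],o["moment"],o["contact_force"])
a=optics.capture("scene")["frame"][210:350,270:390];b=optics.capture("wrist")["frame"]
cv2.imwrite("pics/m6.png",np.hstack([cv2.resize(a,(343,400)),b[:, 184:]]))
E
```

```text
[ 482.20712726 -345.42888091   64.53306845] 8.860312538379278 [-0.38688776 -0.06101931 -0.02345429] [-0.8596727  -1.28617108 -2.59978008]
```

View pics/m6.png

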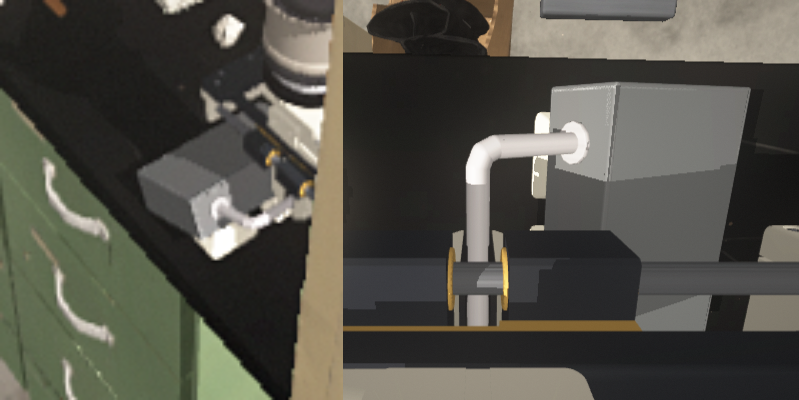

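The wrist view shows white cast edges under the lifted rim, at (542,155) and just starting at (540,228), so both have dropped at least on this side. One more knock will make sure the inner edges are free too.

servo_tool:
  linear:
    - [0, -0.05, -0.15]
    - [0, 0, 0]
    - [0, 0, 0]
    - [0, -0.055, 0.05]
    - [0, 0, 0.15]
    - [0, 0, 0.15]
    - [0, 0, 0.07]
    - [0, 0, 0.015]
  spin: [0, 0, 0, 0, 0, 0, 0, 0]
  hand: -0.1

```text
time: 12.6
tool_pos: [482.0, -366.8, 4.9]
tcp_rot: [3.14, -0.002, -3.119]
contact_force: [-0.4, -0.4, -0.6]
grip_width: 41.2
finger_force: 0.0
```

servo_tool:
  linear:
    - [0, 0, 0]
    - [0, 0, 0]
    - [0, 0, 0]
    - [0, 0, 0]
    - [0, 0.016, -0.076]
    - [0, 0.024, -0.074]
    - [0, 0.032, -0.072]
    - [0, 0.04, -0.067]
  spin: [0, 0, 0, 0, 0, 0, 0, 0]
  hand: -1

```text
time: 13.6
tool_pos: [482.2, -344.2, 65.5]
tcp_rot: [-3.141, 0.001, -3.118]
contact_force: [1.3, -1.1, -1.7]
grip_width: 9.1
finger_force: 30.0
```

```bash
python3 - <<'E'
from plant import monitor, optics
from h import *
o=monitor.get_obs();print(o["tool_pos"],o["grip_width"],o["moment"],o["contact_force"])
c=optics.capture("wrist");b=c["frame"];a=optics.capture("scene");np.savez("w7.npz",**c);np.savez("s7.npz",**a)
cv2.imwrite("pics/m7.png",np.hstack([cv2.resize(a["frame"][260:310,310:370],(480,400)),cv2.resize(b[90:250,320:440],(300,400))]))
E
```

```text
[ 482.22810672 -344.19806886   65.45282777] 9.05733808999255 [-0.40937802 -0.13940664 -0.07918213] [ 1.32884645 -1.09904982 -1.7165364 ]
```

View pics/m7.png

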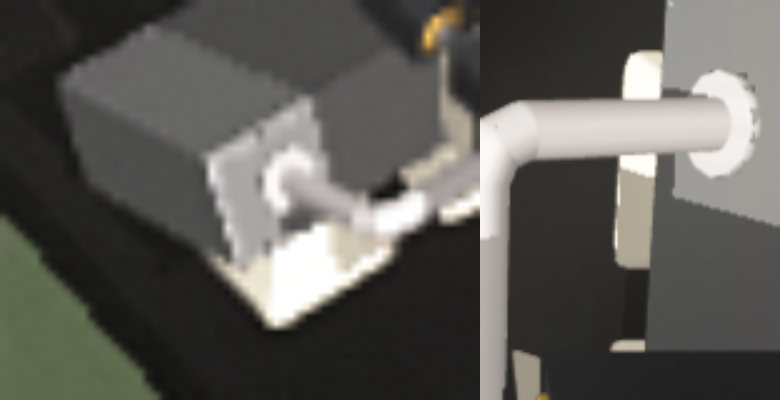

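Crop left: both casts now sit on the worktop under the lifted rim, at (330,270) and (455,190). Now I'll compute the roll back.

```bash
python3 - <<'E'
import numpy as np
r=np.hypot(142,21.5)
a=np.r_[33.5+5*np.arange(9),73.5+25.1/4*np.arange(1,5)];b=np.r_[81.4+7*np.arange(13),171.4]
f=lambda a,o:np.c_[-r*np.cos(np.radians(a))+o,r*np.sin(np.radians(a))]
P=np.r_[f(a,0),f(b,43)[1:]];D=np.diff(P,axis=0)/200
for i in range(0,len(D),8):print([[0,float(round(x,3)),float(round(-z,3))] for x,z in D[i:i+8]],np.round(P[min(i+8,len(P)-1)]-P[0],1))
E
```

```text
[[0, 0.037, -0.051], [0, 0.041, -0.047], [0, 0.045, -0.044], [0, 0.049, -0.039], [0, 0.052, -0.035], [0, 0.055, -0.03], [0, 0.057, -0.025], [0, 0.059, -0.02]] [79.  58.4]
[[0, 0.076, -0.018], [0, 0.078, -0.01], [0, 0.079, -0.001], [0, 0.078, 0.007], [0, 0.088, -0.008], [0, 0.088, 0.003], [0, 0.087, 0.014], [0, 0.084, 0.024]] [210.5  56.2]
[[0, 0.081, 0.034], [0, 0.076, 0.044], [0, 0.07, 0.053], [0, 0.063, 0.061], [0, 0.055, 0.068], [0, 0.047, 0.074], [0, 0.037, 0.079], [0, 0.027, 0.083]] [301.7 -43.1]
[[0, 0.015, 0.074]] [304.8 -57.8]
```

servo_tool:
  linear:
    - [0, 0.037, -0.051]
    - [0, 0.041, -0.047]
    - [0, 0.045, -0.044]
    - [0, 0.049, -0.039]
    - [0, 0.052, -0.035]
    - [0, 0.055, -0.03]
    - [0, 0.057, -0.025]
    - [0, 0.059, -0.02]
  spin: [0, 0, 0, 0, 0, 0, 0, 0]

```text
time: 14.7
tool_pos: [481.0, -266.1, 124.2]
tcp_rot: [-3.139, 0.003, -3.118]
contact_force: [-0.3, -2.9, 6.7]
grip_width: 8.7
finger_force: 30.0
```

```bash
python3 - <<'E'
from plant import monitor, optics
from h import *
o=monitor.get_obs();print(o["tool_pos"],o["grip_width"],o["moment"],o["contact_force"])
c=optics.capture("scene");f=c["frame"]
m=((f.min(2)>150)*255).astype(np.uint8);m[:220]=0;m[:,:290]=0;m[340:]=0;m[:,374:]=0
for k in cv2.findContours(m,cv2.RETR_EXTERNAL,cv2.CHAIN_APPROX_NONE)[0]:
    if cv2.contourArea(k)>25:
        q=cv2.boundingRect(k);mm=k.reshape(-1,2).mean(0);print(q,cv2.contourArea(k),np.round(ray(c,mm,20)[:2]))
for y in(-240,-272):
  for x in(443,517):print(x,y,proj(c,np.array([x,y,26])))
E
```

```text
[ 480.95085557 -266.07002516  124.20926299] 8.672766996270406 [-0.86731665  0.01744493  0.03265606] [-0.32845459 -2.93311671  6.73344424]
(290, 304, 19, 25) 44.0 [ 279. -294.]
(290, 279, 18, 15) 47.5 [ 338. -215.]
(330, 273, 29, 28) 439.5 [ 436. -283.]
(351, 261, 23, 27) 364.0 [ 506. -281.]
(367, 248, 7, 9) 31.0 [ 571. -229.]
(321, 243, 45, 37) 396.0 [ 493. -203.]
(352, 220, 22, 13) 117.0 [ 625. -129.]
443 -240 [336.33306869 273.38083377]
517 -240 [357.79713155 261.30445351]
443 -272 [343.52666602 280.94615613]
517 -272 [365.15794117 268.4849848 ]
```

Both casts are lying separately, at about (440,-278) and (512,-276), with the mould swung off them. I'll continue the roll.

servo_tool:
  linear:
    - [0, 0.076, -0.018]
    - [0, 0.078, -0.01]
    - [0, 0.079, -0.001]
    - [0, 0.078, 0.007]
    - [0, 0.088, -0.008]
    - [0, 0.088, 0.003]
    - [0, 0.087, 0.014]
    - [0, 0.084, 0.024]
  spin: [0, 0, 0, 0, 0, 0, 0, 0]

```text
time: 15.75
tool_pos: [477.1, -132.6, 120.6]
tcp_rot: [3.141, 0.0, -3.118]
contact_force: [1.7, -0.4, 1.3]
grip_width: 8.9
finger_force: 30.0
```

servo_tool:
  linear:
    - [0, 0.081, 0.034]
    - [0, 0.076, 0.044]
    - [0, 0.07, 0.053]
    - [0, 0.063, 0.061]
    - [0, 0.055, 0.068]
    - [0, 0.047, 0.074]
    - [0, 0.037, 0.079]
    - [0, 0.024, 0.07]
  spin: [0, 0, 0, 0, 0, 0, 0, 0]

```text
time: 16.75
tool_pos: [473.9, -41.8, 22.5]
tcp_rot: [3.14, -0.002, -3.118]
contact_force: [0.6, 3.0, 1.7]
grip_width: 8.9
finger_force: 30.0
```

servo_tool:
  linear:
    - [0, 0.008, 0.03]
    - [0, 0.005, 0.03]
    - [0, 0, 0.02]
    - [0, 0, 0.006]
    - [0, 0, 0]
    - [0, 0, 0]
    - [0, 0, 0]
    - [0, 0, 0]
  spin: [0, 0, 0, 0, 0, 0, 0, 0]

```text
time: 17.75
tool_pos: [475.1, -41.2, 6.4]
tcp_rot: [-3.141, 0.0, -3.118]
contact_force: [-0.2, 1.0, -0.4]
grip_width: 9.0
finger_force: 30.0
```

servo_tool:
  linear:
    - [0, 0, 0]
    - [0, 0, 0]
    - [0, 0, 0]
    - [0, 0, 0]
    - [0, 0, -0.1]
    - [0, 0, -0.2]
    - [0, 0, -0.2]
    - [0, 0, -0.25]
  spin: [0, 0, 0, 0, 0, 0, 0, 0]
  hand: -0.22

```text
time: 18.75
tool_pos: [474.4, -40.8, 157.2]
tcp_rot: [3.141, -0.002, -3.119]
contact_force: [1.2, 0.4, -0.6]
grip_width: 35.7
finger_force: 0.0
```

servo_tool:
  linear:
    - [0, 0.2, -0.1]
    - [0, 0.25, 0]
    - [0, 0.25, 0]
    - [0, 0.25, 0]
    - [0, 0.25, 0]
    - [0, 0, 0]
    - [0, 0, 0]
    - [0, 0, 0]
  spin: [0, 0, 0, 0, 0, 0, 0, 0]

```text
time: 19.75
tool_pos: [469.6, 197.8, 176.3]
tcp_rot: [-3.141, -0.0, -3.12]
contact_force: [-0.5, 0.6, 0.5]
grip_width: 35.9
finger_force: 0.0
```

```bash
python3 - <<'E'
from plant import monitor, optics
from h import *
c=optics.capture("top");f=c["frame"]
x0,y0,x1,y1=310,180,440,236
for th in(70,190):
    m=np.zeros(f.shape[:2],np.uint8);m[y0:y1,x0:x1]=(f.min(2)[y0:y1,x0:x1]>th)*255
    for k in cv2.findContours(m,cv2.RETR_EXTERNAL,cv2.CHAIN_APPROX_NONE)[0]:
        if cv2.contourArea(k)>25:
            r=cv2.minAreaRect(k);print(th,cv2.boundingRect(k),np.round(r[1],1),round(r[2],1),cv2.contourArea(k),np.round(ray(c,r[0],26)[:2]))
c0=np.load("top0.npz")
print(f[200,350:372].mean(1).astype(int),c0["frame"][200,345:372].mean(1).astype(int))
s=optics.capture("scene");f=s["frame"]
m=((f.min(2)>190)*255).astype(np.uint8);m[:215]=0;m[:,:285]=0;m[320:]=0;m[:,374:]=0
for k in cv2.findContours(m,cv2.RETR_EXTERNAL,cv2.CHAIN_APPROX_NONE)[0]:
    if cv2.contourArea(k)>25:
        r=cv2.minAreaRect(k);print("s",np.round(r[1],1),cv2.contourArea(k),np.round(ray(s,r[0],26)[:2]))
for n,i in(("top",c),("scene",s)):
    d=cv2.absdiff(i["frame"],np.load(n+"0.npz")["frame"]).max(2)>60
    d=cv2.morphologyEx(d.astype(np.uint8),cv2.MORPH_OPEN,np.ones((3,3)))
    print(n,[cv2.boundingRect(k) for k in cv2.findContours(d,cv2.RETR_EXTERNAL,cv2.CHAIN_APPROX_SIMPLE)[0]])
o=monitor.get_obs();print(o["tool_pos"],o["time"])
E
```

```text
70 (386, 211, 22, 17) [16. 21.] 90.0 322.0 [ 445. -275.]
70 (385, 189, 22, 17) [16. 21.] 90.0 334.5 [ 517. -273.]
70 (324, 187, 47, 48) [46.8 46. ] 87.6 1838.5 [ 474. -111.]
190 (386, 211, 21, 17) [15.4 20.3] 86.6 273.5 [ 444. -272.]
190 (324, 195, 17, 34) [32.9 15.3] 88.2 91.5 [473. -62.]
190 (385, 190, 21, 16) [15. 20.] 90.0 273.5 [ 516. -271.]
190 (341, 188, 29, 47) [46.  27.6] 87.8 1201.5 [ 475. -138.]
[220 223 221 223 227 162 150 146 151 153 148 154 114 101  99  94  88 219
 255 123  39  34] [ 92 255 255 255 255 255 255 255 255 255 255 255 255 255 255 255 255 255
 255 255 252 176  85 156 208 134  45]
s [26.6 19. ] 431.5 [ 434. -286.]
s [28.8  6.8] 33.0 [ 335. -192.]
s [24.  17.7] 359.5 [ 505. -284.]
s [ 9.4 34.4] 87.5 [471. -56.]
s [7.4 8.6] 33.5 [601. -95.]
top [(37, 385, 4, 5), (152, 383, 40, 16), (192, 380, 25, 12), (43, 376, 4, 5), (92, 374, 5, 4), (97, 370, 3, 3), (341, 367, 10, 29), (108, 367, 46, 33), (48, 365, 4, 6), (268, 363, 25, 37), (51, 361, 3, 3), (328, 359, 5, 5), (208, 359, 3, 4), (208, 356, 60, 23), (314, 350, 3, 3), (209, 346, 5, 8), (310, 344, 26, 9), (207, 332
[... 638 characters left out ...]
 (302, 241, 25, 20), (119, 232, 37, 47), (323, 230, 24, 19), (142, 229, 3, 3), (148, 226, 3, 4), (56, 223, 46, 36), (6, 215, 45, 18), (153, 212, 16, 35), (67, 198, 5, 8), (7, 197, 12, 6), (6, 195, 5, 3), (64, 181, 39, 9), (60, 181, 3, 4), (230, 151, 22, 20), (260, 150, 4, 3), (0, 145, 26, 50), (259, 133, 25, 16), (0, 132, 25, 14), (119, 125, 9, 8), (233, 117, 4, 7), (127, 111, 3, 3), (64, 108, 68, 22), (244, 102, 30, 27), (249, 99, 13, 5), (63, 90, 4, 23), (96, 77, 28, 30), (105, 70, 4, 6), (63, 62, 4, 27), (0, 59, 22, 72), (63, 50, 4, 11), (105, 32, 14, 37), (144, 31, 9, 9), (152, 7, 118, 89), (103, 0, 56, 20), (58, 0, 46, 36), (0, 0, 104, 75)]
[469.76854824 197.84062132 176.40162925] 19.85
```

```bash
python3 -c "
from plant import workorder
print(workorder.close_job())"
```

```text
the job is handed in; nothing more can be done
None
```

The job is handed in: two knocks freed both casts, which lie flat at about (445,-275) and (517,-273) mm, and the empty mould stands right way up beside them. The arm was clear at 19.9 s, and the end check was by image measurements only because my picture limit was used up.

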